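# Load a vial rack on the shaker and lock it down

## Robot

A 7-joint arm with a two-finger parallel gripper is mounted at the origin on a cart in front of the work surface, level with it; the furniture and walls round the work are solid. World frame = base frame: x ahead of the robot, y to its left, z up, the work surface at z = 0. Lengths are in m, angles in rad, forces in N, time in s.
With the tool pointing down it reaches from about 0.4 to 0.85 m from the base axis. Payload 4.5 kg.
Tool frame: the origin (TCP) lies between the finger pads; the fingertips stand 14 mm ahead of it and the grasp point (between the pads) lies 5 mm behind it (ctrl.tip_reach is the distance from the TCP to the fingertips, in m); z points along the fingers, y is the line along which they close (so a half turn about z gives the same grasp; the last joint's range is limited). The gripper opens to 88 mm and grips with 3 to 60 N. Pads are 18 mm wide; open, the fingers measure 123 mm over their backs; the gripper's body (75 mm by 187 mm) begins 45 mm behind the grasp point.
Start: joints at [-1.252, 0.689, -0.195, 1.565, 0.157, 0.902, -0.215], TCP at [0.176, 0.6, 0.253] pointing down, gripper open.
Joint ranges: [-3.01, 3.01], [-0.46, 2.08], [-1.47, 1.51], [0.13, 2.56], [-1, 4.14], [0.04, 2.09], [-2.66, 2.66]. Speed limits (rad/s): [2.57, 2.57, 3.14, 3.14, 3.14, 3.14, 3.14].

## Interface

Orientations are given as a unit quaternion [x, y, z, w].
In Python, from cell import ctrl gives the robot as it stands. The module is installed in compiled form; this text tells all that it offers. Calls block until the motion is done:
- ctrl.movep(position, orientation): joint-space move of the TCP to a pose.
- ctrl.move_linear(position, ori=None, speed=0.15, f_stop=None): straight line of the TCP; ori=None keeps the orientation; speed is the mean speed in m/s. With f_stop (N) it stops when the force on the tool has changed by that much, and returns True; else False.
- ctrl.goto_joints(angles): joint-space move.
- ctrl.gripper_to(opening, f_grip=None): opening from 0.0 (shut) to 1.0 (fully open); f_grip is the grip in N (None keeps the last); returns when the fingers have stopped.
- ctrl.hold(seconds).
- ctrl.ik(position, orientation): joint angles nearest the present ones, or None.
- ctrl.get_obs(): the state.
- ctrl.snapshot(name): name is "scene" or "top" or "wrist"; returns a dict with "img" (400x640x3 uint8, red, green, blue), "K" (3x3 intrinsics, pixels), "rvec" (rotation vector, rad) and "tvec" (3), from world to camera coordinates, as OpenCV has them; the wrist camera has in their place "tool_from_camera" (4x4, takes a point from camera to tool coordinates, whose origin is the TCP and whose axes are the flange's). Camera axes: x right, y down, z forward; pixel columns grow to the right and rows downward; lengths in m; the calibration is good to about 2 mm. A picture is of the moment at which its call begins: read the wrist's pose just before it. There is no depth.
A pose or a line that the arm cannot do raises ctrl.IKError and nothing moves.
- ctrl.close_job(): hands the job in; it is judged then, once.
The state is a dict: "time_s": time; "q": joint angles; "dq": joint speeds; "effort": joint torques, N m; "eef_pos": TCP position; "orientation": TCP orientation; "force": force on the tool from outside, world axes, zero at the start; "moment": the same for the moment, N m; "opening": opening from 0.0 (shut) to 1.0 (fully open); "finger_force": force on a finger pad.
Only numpy, scipy, OpenCV 4.12 (cv2) and the standard library are available. Lean on these libraries where they do the work, as an engineer would, in place of code of your own. Each camera call takes 0.05 s, during which the arm holds its last target. There are 200 camera calls.

## Task

Load the blue vial rack on the shaker: stand it lengthways on the platform's loading side, push it fully home between the guide rails so that it keeps the brass rack-present pin pressed in, swing the clear hold-down panel shut over it, then press the panel's red winged stud down and turn it ninety degrees clockwise so that it locks when let go. Keep the rack upright and leave the bottles, beaker, timer and other things where they stand.

Things in the scene. Friction and masses are not known exactly. Their poses are not given: they have to be found in the camera images.
- vial_rack: blue two-row rack holding seven small capped vials (they stay in it): 52 mm wide along its x, 150 mm long along its y, walls 24 mm high, vial caps up to 38 mm, about 0.25 kg. Origin at the centre of its underside, z up. Either end may lead. Starts on the worktop; grip it across its 52 mm width, low on the side walls
- shaker: white bench shaker, fixed; its black-matted platform is 245 x 170 mm, 54 mm above the worktop, from x = -145 to +100 mm and y = -85 to +85 mm. Origin on the worktop below the nest's centre; x is the way the rack is pushed in, y left of that, z up. The platform is clear from x = -145 to -15 mm (loading side)
- nest (a point): point on the mat (54 mm above the worktop) where the rack's origin is when home, its length along x; axes as the shaker's. Guide rails 16 mm high, 55 mm apart, stand at x = +15 to +75 mm; from x = +15 back to -11 mm they flare to 85 mm apart. The rack's leading end stops at x = +75 mm
- apron (a point): point on the mat of the loading side, 70 mm before the nest on its x axis. A rack set down with its origin here, length along x, has its leading end just inside the flares, and the gripper clears the open panel; 70 mm are left to push
- rack_pin (a joint): travel of the brass rack-present pin (9 mm thick, 12 mm above the mat, on the nest's x axis), which sticks out 8 mm from the rear stop toward the rack: 0 = out, 0.008 m = pressed flush by a rack fully home; it counts as pressed from 0.004. Spring 0.2 to 0.6 N, less than the rack's friction on the mat (1 to 3 N)
- panel (a joint): angle of the clear hold-down panel, rad: 0 = shut, level over the rack; 1.88 to 2.02 at the start, leaning back to the shaker's left. It stays where put when near upright (hinge friction 0.075 N m); lower than 0.8 rad it sinks shut by itself in 1 to 2 s. A finger below it drops inside the rack's end wall: it shuts only if the rack is within 3 mm of home
- panel_hinge (a point): middle of the panel's hinge line, which runs 93 mm along the shaker's x, 43 mm above the mat (97 mm above the worktop), 62 mm left (+y) of the nest's x axis. The panel is 134 mm from hinge to free edge, 5 mm thick, 0.15 kg; shut, its top is 46 mm above the mat
- panel_edge (a point): point on the panel's free edge, 134 mm from the hinge line, at x = +5 mm of the shaker, 45 mm to the side of the stud's axis: a good place to push the panel over, from its outer (left) face
- stud_press (a joint): how far the stud is pressed into the panel, m: 0 = sprung up, 0.010 = bottomed (spring 1 to 4.5 N). With the panel shut and stud_turn near 0 its cross pin passes the slot below; from 0.0085 down it is free to turn. Locked and let go it stays at about 0.008; turned without pressing it does not lock
- stud_turn (a joint): turn of the stud, rad: 0 = unlocked, wing along the shaker's x; grows clockwise seen from above to a stop at 1.57 = locked, wing along the shaker's y. Turning takes about 0.015 N m
- stud_wing (a point): middle of the stud's red wing (34 mm long, 9 thick, 18 high above a black disc 32 mm across, whose top is 10.5 mm below this point). Panel shut and stud up: 75 mm above the mat (129 mm above the worktop), at x = +50, y = -55 mm of the shaker, stud axis vertical. x along the wing, z up when the panel is shut
- buffer_red: white bottle with a red cap, 58 mm wide, 118 mm high; bystander, origin at its underside
- buffer_green: white bottle with a green cap, 58 mm wide, 118 mm high; bystander, origin at its underside
- wash: wash bottle with a bent spout, 215 mm high; bystander, origin at its underside
- beaker: glass beaker, 70 mm wide, 93 mm high; bystander, origin at its underside
- lab_timer: white timer, 62 x 62 x 21 mm; bystander, origin at its underside

How it is judged:
By the outcome, as a careful person would: the job done as asked, in the order asked, and still so for the second after the job is handed in, with the robot touching nothing.
It also fails if it takes over 64 s, if anything falls off the work surface, if the arm or the gripper's body presses on something with over 40 N, if the wrist force passes 120 N, or if a joint passes its speed limit or range.

## Working session

There is one attempt and no reset: what is moved stays moved. The work goes in short steps, each a Python script; the robot and the scene stay as the last script left them, time stands still between calls to the robot, and variables do not carry over. Pictures are saved under pics/ and viewed, at most 10 in all, crops included, and the job is handed in when it is done.

```bash
mkdir -p pics; python3 - <<'E'
from cell import ctrl
import cv2,numpy as np,pickle
d={}
for n in("scene","top","wrist"):
    s=ctrl.snapshot(n);d[n]=s;cv2.imwrite(f"pics/{n}0.png",s["img"][:,:,::-1])
    print(n,s["K"].tolist(),{k:np.round(v,4).tolist() for k,v in s.items() if k not in("img","K")})
pickle.dump(d,open("s0.pkl","wb"))
o=ctrl.get_obs();print(o,ctrl.tip_reach)
E
```

```text
scene [[410.1194151076064, 0.0, 319.78581595564305], [0.0, 410.1194151076064, 202.61118907422994], [0.0, 0.0, 1.0]] {'rvec': [1.9313, -0.5522, 0.3592], 'tvec': [-0.3001, 0.3176, 0.5846]}
top [[427.17262588730233, 0.0, 317.3589648945143], [0.0, 427.17262588730233, 199.92602882184582], [0.0, 0.0, 1.0]] {'rvec': [2.1016, -2.158, 0.1661], 'tvec': [0.3165, 0.5483, 1.1034]}
wrist [[351.4653625472984, 0.0, 319.0399593133601], [0.0, 351.4653625472984, 198.07185269747401], [0.0, 0.0, 1.0]] {'tool_from_camera': [[-0.0006, -0.9534, -0.3017, 0.0781], [1.0, -0.0008, 0.0006, 0.0004], [-0.0008, -0.3017, 0.9534, -0.1328], [0.0, 0.0, 0.0, 1.0]]}
{'time_s': 0.15, 'q': array([-1.25217554,  0.68975853, -0.19454973,  1.56608191,  0.15730934,
        0.90246137, -0.21511747]), 'dq': array([ 0.00054321, -0.00356149, -0.00162249, -0.00362626, -0.00120292,
       -0.00039422, -0.00152454]), 'effort': array([-1.95347260e-03, -5.27860951e+01, -1.26902450e+00, -1.53587687e+01,
       -5.26035705e-02,  3.88612141e-03,  1.04414462e-04]), 'eef_pos': array([0.1755136 , 0.59939321, 0.25212146]), 'orientation': array([ 1.41895805e-01,  9.89881380e-01, -6.57044600e-04, -4.99221559e-05]), 'force': array([-0.02984185, -0.36255994, -1.22356508]), 'moment': array([-0.03692833,  0.0021791 , -0.01683647]), 'finger_force': 0.0, 'opening': 0.997587703206352} 0.014
```

View pics/top0.png

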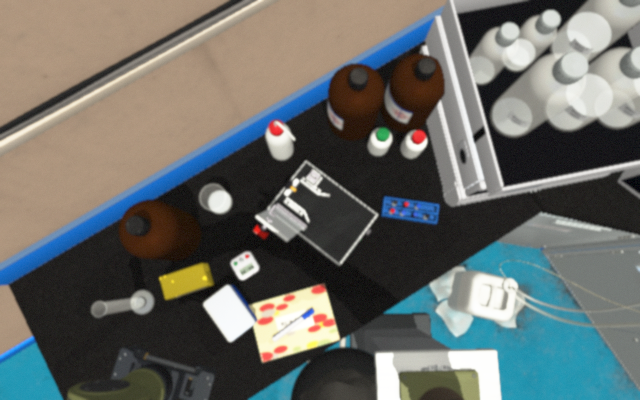

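View pics/scene0.png

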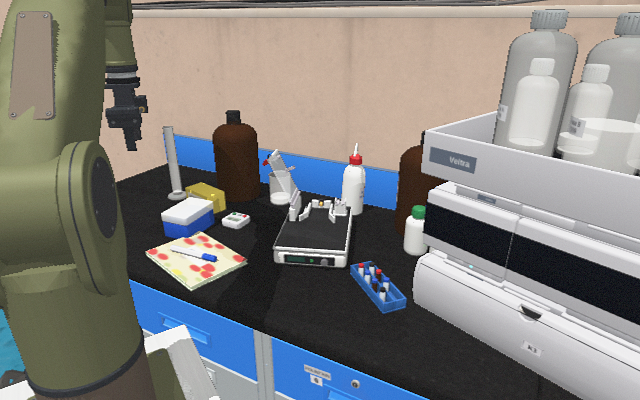

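The top view shows the rack at about (410,210). The shaker platform has corners near (305,162), (377,213), (340,263) and (256,215), with its nest at the upper left and the red stud at (261,231). I'll work out coarse positions, then look with the wrist camera.

```bash
cat > h.py <<'E'
import cv2,numpy as np
from scipy.spatial.transform import Rotation as R
from cell import ctrl
def cam(s,pose=None):
    """returns K, Rwc (cam->world), camera centre"""
    if "rvec" in s:
        M=R.from_rotvec(np.ravel(s["rvec"])).as_matrix();return s["K"],M.T,-M.T@np.ravel(s["tvec"])
    T=s["tool_from_camera"];p,q=pose;Rt=R.from_quat(q).as_matrix()
    return s["K"],Rt@T[:3,:3],Rt@T[:3,3]+p
def ray(c,uv):
    K,Rw,o=c;d=Rw@np.linalg.solve(K,[uv[0],uv[1],1.]);return o,d/np.linalg.norm(d)
def onplane(c,uv,z):
    o,d=ray(c,uv);return o+d*(z-o[2])/d[2]
def proj(c,p):
    K,Rw,o=c;v=K@(Rw.T@(np.asarray(p)-o));return v[:2]/v[2]
def tri(rs):
    A=0;b=0
    for o,d in rs:
        P=np.eye(3)-np.outer(d,d);A=A+P;b=b+P@o
    x=np.linalg.solve(A,b);return x,[np.linalg.norm((np.eye(3)-np.outer(d,d))@(x-o)) for o,d in rs]
def wrist(name=None):
    o=ctrl.get_obs();s=ctrl.snapshot("wrist")
    if name: cv2.imwrite(f"pics/{name}.png",s["img"][:,:,::-1])
    return s["img"],cam(s,(o["eef_pos"],o["orientation"]))
def down(yaw):
    """tool pointing down, tool y axis (closing line) at yaw in world"""
    y=np.array([np.cos(yaw),np.sin(yaw),0]);z=np.array([0,0,-1.]);x=np.cross(y,z)
    return R.from_matrix(np.c_[x,y,z]).as_quat()
E
python3 - <<'E'
from h import *
import pickle
d=pickle.load(open("s0.pkl","rb"));c=cam(d["top"]);print(c[2])
for n,uv,z in[("c1",(305,162),.054),("c2",(377,213),.054),("c3",(340,263),.054),("c4",(256,215),.054),("stud",(261,231),.18),("timer",(245,265),.02),("beaker",(215,200),.05),("green",(380,135),.11),("red",(415,138),.11),("wash",(278,128),.2)]:print(n,onplane(c,uv,z).round(3))
hsv=cv2.cvtColor(d["top"]["img"],cv2.COLOR_RGB2HSV);m=cv2.inRange(hsv,(100,130,60),(130,255,255));m[:,:370]=0;m[:190]=0;m[230:]=0;m[:,445:]=0
r=cv2.minAreaRect(np.argwhere(m)[:,::-1].astype(np.float32));print(r)
print([onplane(c,p,.024).round(3) for p in cv2.boxPoints(r)])
big=cv2.resize(d["top"]["img"][140:290,220:450],None,fx=3.4,fy=3.4,interpolation=cv2.INTER_CUBIC);cv2.imwrite("pics/topbig.png",big[:,:,::-1])
E
```

```text
[0.36606921 0.29246947 1.18268483]
c1 [0.661 0.333 0.054]
c2 [0.516 0.144 0.054]
c3 [0.387 0.247 0.054]
c4 [0.519 0.467 0.054]
stud [0.464 0.435 0.18 ]
timer [0.389 0.502 0.02 ]
beaker [0.563 0.578 0.05 ]
green [0.713 0.134 0.11 ]
red [0.702 0.043 0.11 ]
wash [0.709 0.391 0.2  ]
((410.01568603515625, 209.89254760742188), (58.595401763916016, 22.516273498535156), 8.325650215148926)
[array([0.509, 0.134, 0.024]), array([0.571, 0.122, 0.024]), array([ 0.543, -0.035,  0.024]), array([ 0.482, -0.022,  0.024])]
```

View pics/topbig.png

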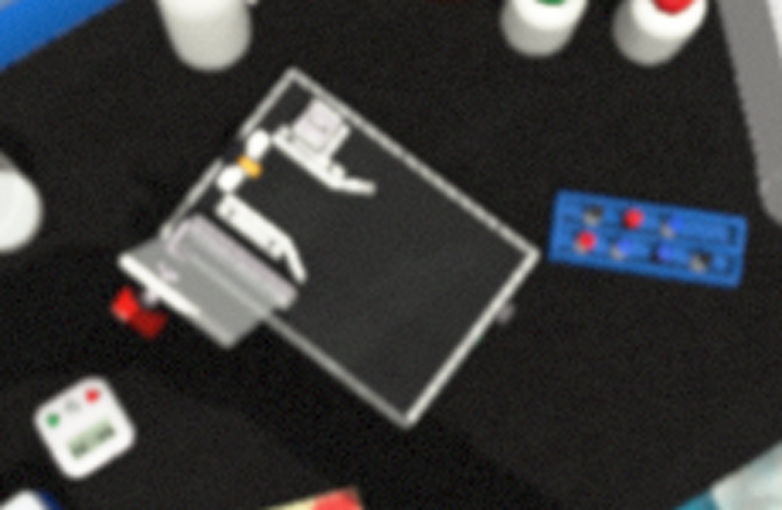

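```bash
python3 - <<'E'
from h import *
o=ctrl.get_obs();y=R.from_quat(o["orientation"]).as_matrix()[:,1];print("yaw",np.degrees(np.arctan2(y[1],y[0])))
for n,p,ys in[("over",(.5,.12,.4),(-10,170)),("grip",(.526,.05,.018),(-10,170)),("apron",(.49,.25,.07),(142,-38)),("push",(.484,.243,.07),(142,-38,52,-128)),("panel",(.44,.38,.2),(142,-38,52,-128)),("stud0",(.606,.312,.12),(142,-38)),("stud1",(.606,.312,.12),(52,-128))]:
    for w in ys:
        q=ctrl.ik(p,down(np.radians(w)));print(n,w,None if q is None else np.round(q,2))
q=ctrl.ik((.5,.14,.4),down(np.radians(-10)));t=ctrl.get_obs()["time_s"]
ctrl.movep((.5,.14,.4),down(np.radians(-10)));print(ctrl.get_obs()["time_s"]-t)
wrist("over")
E
```

```text
yaw 73.6848667988518
over -10 [-0.49  0.38  0.25  1.68 -0.1   1.09 -0.39]
over 170 [ 0.12  0.44 -0.7   1.65  0.3   1.16  2.32]
grip -10 [-0.17  0.96 -0.01  1.99  0.05  0.19 -0.41]
grip 170 [ 0.27  1.09 -0.79  1.97  1.29  0.71  1.6 ]
apron 142 [-0.31  0.9  -0.41  1.91  0.74  0.48  1.22]
apron -38 [-0.61  0.88  0.1   1.93 -0.23  0.34 -1.  ]
push 142 [-0.31  0.9  -0.4   1.94  0.75  0.46  1.21]
push -38 [-0.61  0.88  0.09  1.95 -0.23  0.32 -0.99]
push 52 [-0.48  0.87 -0.12  1.95  0.28  0.34  0.09]
push -128 [-0.09  1.   -0.81  1.93  1.11  0.75  2.47]
panel 142 [-0.48  0.74 -0.54  1.74  0.51  0.8   1.21]
panel -38 [-0.95  0.72  0.27  1.77 -0.28  0.7  -1.19]
panel 52 [-0.71  0.7  -0.13  1.76  0.13  0.7  -0.01]
panel -128 [-0.28  0.87 -0.97  1.73  0.83  1.01  2.49]
stud0 142 [-0.28  0.97 -0.54  1.47  0.59  0.87  1.47]
stud0 -38 [-0.63  0.93  0.18  1.49 -0.21  0.74 -1.03]
stud1 52 [-0.47  0.92 -0.15  1.48  0.18  0.75  0.22]
stud1 -128 [-0.93  1.1   0.87  1.51 -0.95  0.99 -2.02]
2.0917
```

View pics/over.png

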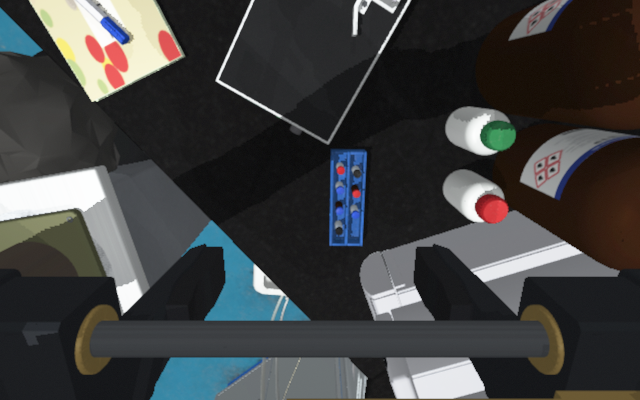

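The wrist view shows the rack upright at about (330–367, 150–245), with the bottles at (480,130) and (475,195). The shaker's front corners are at (218,80) and (328,142). I'll measure the rack here and take a second view for the shaker.

```bash
cat > rack.py <<'E'
from h import *
def rack(img,c):
    hsv=cv2.cvtColor(img,cv2.COLOR_RGB2HSV);m=cv2.inRange(hsv,(100,120,50),(125,255,255))
    m=cv2.morphologyEx(m,cv2.MORPH_CLOSE,np.ones((9,9)))
    best=None
    for k in cv2.findContours(m,0,2)[0]:
        if cv2.contourArea(k)<800: continue
        # rim plane (24 mm) polygon in mm
        P=np.array([onplane(c,p[0],.024)[:2] for p in k]);(ce,(w,h),a)=cv2.minAreaRect((P*1000).astype(np.float32))
        b=cv2.boxPoints((ce,(w,h),a));e=b[1]-b[0] if np.hypot(*(b[1]-b[0]))>np.hypot(*(b[2]-b[1])) else b[2]-b[1]
        if e[1]<0:e=-e
        print("cand",np.round(ce,1),round(min(w,h),1),round(max(w,h),1),"len yaw",round(np.degrees(np.arctan2(e[1],e[0])),1))
E
python3 - <<'E'
from rack import *
img,c=wrist();rack(img,c)
ctrl.movep((.484,.243,.47),down(np.radians(-38)))
img,c=wrist("shk");rack(img,c)
import pickle;pickle.dump((img,c),open("shk.pkl","wb"));print(ctrl.get_obs()["time_s"])
E
```

```text
cand [526.6  51.9] 54.2 153.1 len yaw 79.8
cand [526.5  52.4] 54.7 158.0 len yaw 79.8
cand [291.7 505.5] 27.1 121.6 len yaw 38.2
3.05
```

View pics/shk.png

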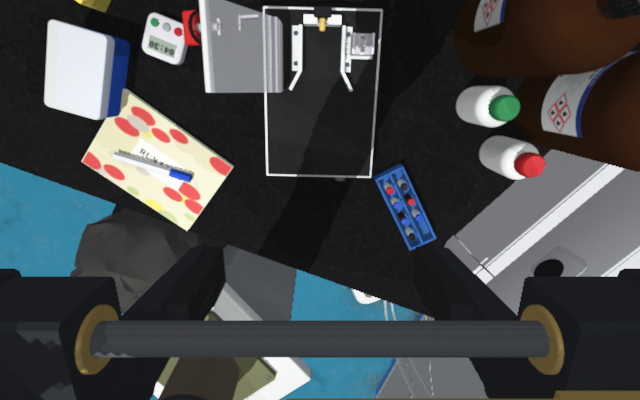

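The view shows the shaker platform with corners (263,7), (382,10), (372,177) and (267,175). The rails are at x≈297 and 347, the brass pin is at (322,20), the panel is open over the left, and the red stud is at (190,28).

```bash
python3 - <<'E'
from h import *
import pickle
img,c=pickle.load(open("shk.pkl","rb"))
g=cv2.cvtColor(img,cv2.COLOR_RGB2GRAY)
# white thin border: front edge columns 280..360, right edge rows 60..165; outermost bright->dark crossing, subpixel-ish
fr=[(u,max(v for v in range(165,186) if g[v,u]>110)+.5) for u in range(280,362,4)if u not in range(330,350)]
ri=[(max(u for u in range(362,388) if g[v,u]>110)+.5,v) for v in range(65,166,5)]
lf=[(min(u for u in range(258,276) if g[v,u]>110)-.5,v) for v in range(105,166,5)]
P={k:np.array([onplane(c,p,.054)[:2] for p in L]) for k,L in(("fr",fr),("ri",ri),("lf",lf))}
L={}
for k,p in P.items():
    vx,vy,x,y=cv2.fitLine((p*1000).astype(np.float32),cv2.DIST_HUBER,0,.01,.01).ravel();L[k]=(np.array([vx,vy]),np.array([x,y]));a=np.degrees(np.arctan2(vy,vx));print(k,round(a%180,2))
yaw=np.radians(np.mean([np.degrees(np.arctan2(*L[k][0][::-1]))%180 for k in("ri","lf")]+[(np.degrees(np.arctan2(*L["fr"][0][::-1]))-90)%180]))
xd=np.array([np.cos(yaw),np.sin(yaw)]);yd=np.array([-xd[1],xd[0]])
yl,yr=[(P[k]@yd).mean()*1000 for k in("lf","ri")];xf=(P["fr"]@xd).mean()*1000
print("yaw",np.degrees(yaw),"width",yl-yr)
O=xd*(xf+145)+yd*(yl+yr)/2
print("O",O)
hsv=cv2.cvtColor(img,cv2.COLOR_RGB2HSV)
pin=cv2.inRange(hsv,(12,120,80),(30,255,255));pin[60:]=0;pin[:,:300]=0;pin[:,345:]=0
v,u=np.nonzero(pin);p=onplane(c,(u.mean(),v.mean()),.066)[:2]*1000-O;print("pin",p@xd,p@yd,"expect ~75..80,0",len(u))
for n,uv in(("railL",(301,50)),("railR",(345,50))):
    p=onplane(c,uv,.07)[:2]*1000-O;print(n,p@xd,p@yd)
# corners check
for uv in((263,7),(382,10)):
    p=onplane(c,uv,.054)[:2]*1000-O;print(p@xd,p@yd)
# wash & others from top and scene
d=pickle.load(open("s0.pkl","rb"))
t=cam(d["top"]);s=cam(d["scene"])
w,e=tri([ray(t,(273,125)),ray(s,(356,158))]);p=w[:2]*1000-O;print("wash cap",w,e,p@xd,p@yd)
w,e=tri([ray(t,(259,231)),ray(s,(266,160))]);p=w[:2]*1000-O;print("stud",w,e,p@xd,p@yd)
pickle.dump((O/1000,yaw),open("shpose.pkl","wb"))
cv2.imwrite("pics/scn.png",cv2.resize(d["scene"]["img"][130:280,240:440],None,fx=4,fy=4,interpolation=cv2.INTER_CUBIC)[:,:,::-1])
E
```

```text
Traceback (most recent call last):
ValueError: max() iterable argument is empty
```

```bash
cat > shk.py <<'E'
from h import *
import pickle
img,c=pickle.load(open("shk.pkl","rb"))
g=cv2.cvtColor(img,cv2.COLOR_RGB2GRAY).astype(float)
def outer(seq):  # outermost half-max crossing index
    seq=np.array(seq);i=int(seq.argmax());h=(seq.max()+seq[-1])/2
    while seq[i]>h:i+=1
    return i-1+(seq[i-1]-h)/(seq[i-1]-seq[i])
fr=[(u,165+outer(g[165:188,u])) for u in range(280,362,4)if not 328<u<352]
ri=[(362+outer(g[v,362:390]),v) for v in range(65,166,5)]
lf=[(278-outer(g[v,278:255:-1]),v) for v in range(105,166,5)]
P={k:np.array([onplane(c,p,.054)[:2] for p in L]) for k,L in(("fr",fr),("ri",ri),("lf",lf))}
L={}
for k,p in P.items():
    vx,vy,x,y=cv2.fitLine((p*1000).astype(np.float32),cv2.DIST_HUBER,0,.01,.01).ravel();L[k]=np.array([vx,vy]);print(k,round(np.degrees(np.arctan2(vy,vx))%180,2))
yaw=np.radians(np.mean([np.degrees(np.arctan2(*L[k][::-1]))%180 for k in("ri","lf")]+[(np.degrees(np.arctan2(*L["fr"][::-1]))-90)%180]))
xd=np.array([np.cos(yaw),np.sin(yaw)]);yd=np.array([-xd[1],xd[0]])
yl,yr=[np.median(P[k]@yd)*1000 for k in("lf","ri")];xf=np.median(P["fr"]@xd)*1000
print("yaw",np.degrees(yaw),"width",yl-yr)
O=xd*(xf+145)+yd*(yl+yr)/2
print("O",O)
hsv=cv2.cvtColor(img,cv2.COLOR_RGB2HSV)
pin=cv2.inRange(hsv,(12,120,80),(30,255,255));pin[60:]=0;pin[:,:300]=0;pin[:,345:]=0
v,u=np.nonzero(pin);p=onplane(c,(u.mean(),v.mean()),.066)[:2]*1000-O;print("pin",p@xd,p@yd,"expect ~75..80,0",len(u))
for n,uv,z in(("railL",(301,50),.07),("railR",(345,50),.07),("c",(263,7),.054),("c",(382,10),.054)):
    p=onplane(c,uv,z)[:2]*1000-O;print(n,p@xd,p@yd)
d=pickle.load(open("s0.pkl","rb"));t=cam(d["top"]);s=cam(d["scene"])
for n,a,b in(("wash",(273,125),(356,158)),("stud",(259,231),(266,160))):
    w,e=tri([ray(t,a),ray(s,b)]);p=w[:2]*1000-O;print(n,w,e,p@xd,p@yd)
pickle.dump((O/1000,yaw),open("shpose.pkl","wb"))
cv2.imwrite("pics/scn.png",cv2.resize(d["scene"]["img"][130:280,240:440],None,fx=4,fy=4,interpolation=cv2.INTER_CUBIC)[:,:,::-1])
E
python3 shk.py
```

```text
fr 140.79
ri 50.65
lf 50.82
yaw 50.750996 width 169.5658930971442
O [538.03579316 308.77818841]
pin 75.19750081042105 -0.1829362781872602 expect ~75..80,0 80
railL 41.18828541790078 28.36208431825165
railR 42.592529362770165 -33.264401110549414
c 96.94074069018028 82.57725938133275
c 96.96609423998834 -83.69681012485668
wash [0.73015519 0.40670878 0.16283674] [np.float64(0.00030829704470723685), np.float64(0.0003082970447073704)] 197.39019237211204 -86.81808537113903
stud [0.46208078 0.4381569  0.19439699] [np.float64(0.00041568573557154747), np.float64(0.00041568573557153847)] 52.1352339177888 140.6767011294065
```

View pics/scn.png

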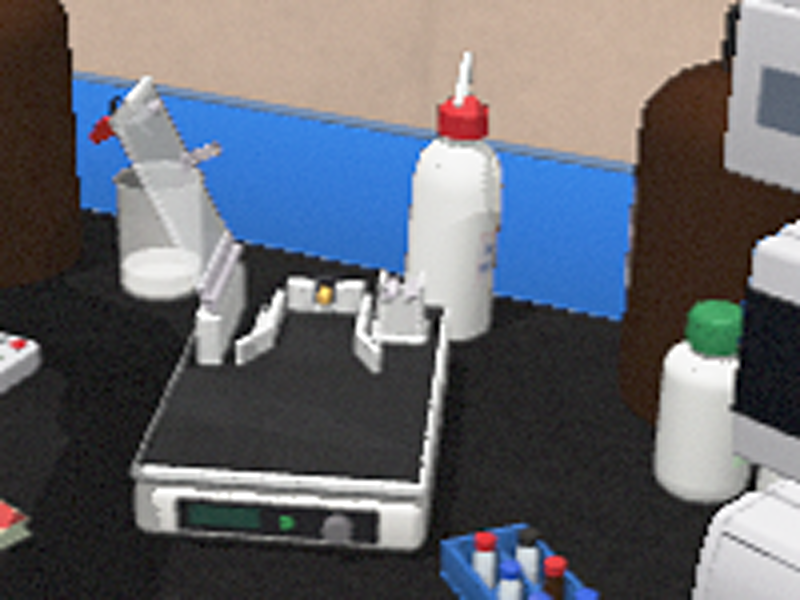

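The scene view shows the panel leaning back with its stud on the left, the wash bottle with a red cap behind the right rear corner (about (467,120) in the crop), and the pin at (323,293). Next I grasp the rack.

```bash
cat >> h.py <<'E'
import pickle,os
if os.path.exists("shpose.pkl"):
    O,YAW=pickle.load(open("shpose.pkl","rb"));XD=np.array([np.cos(YAW),np.sin(YAW)]);YD=np.array([-XD[1],XD[0]])
def W(x,y,z): # shaker mm (z above mat) -> world m
    return np.r_[O+(x*XD+y*YD)/1000,.054+z/1000]
def S(p): d=(np.asarray(p)[:2]-O)*1000;return np.r_[d@XD,d@YD,(p[2]-.054)*1000]
def st(n=""):
    o=ctrl.get_obs();print(n,"t",round(o["time_s"],2),"S",S(o["eef_pos"]).round(1),"F",o["force"].round(1),"M",o["moment"].round(2),"op",round(o["opening"],3),"ff",round(o["finger_force"],1));return o
E
python3 - <<'E'
from h import *
d=pickle.load(open("s0.pkl","rb"));t=cam(d["top"]);s=cam(d["scene"])
w,e=tri([ray(t,(293,139)),ray(s,(356,144))]);print("spout",w,e,S(w))
q=down(np.radians(-10.2))
ctrl.movep((.5265,.052,.09),q);st()
ctrl.move_linear((.5265,.052,.019),speed=.12,f_stop=8);st("low")
ctrl.gripper_to(.3,f_grip=25);st("grip")
o=ctrl.get_obs()["eef_pos"]
ctrl.move_linear(o+[0,0,.13],speed=.2);st("lift")
q2=down(YAW-np.pi/2)
ctrl.movep(W(-70,0,90),q2);st("over")
img,c=wrist("apron_over")
E
```

```text
spout [0.67798088 0.35018491 0.22473808] [np.float64(0.00641502136576351), np.float64(0.006415021365763343)] [120.6076392  -82.17629904 170.73808465]
 t 4.62 S [-205.  -153.7   36.6] F [-0.4 -1.   0.3] M [-0.08  0.11 -0.03] op 0.997 ff 0.0
low t 5.37 S [-205.8 -153.8  -34.6] F [ 1.4 -0.3  0.2] M [-0.01  0.06  0.01] op 1.0 ff 0.0
grip t 6.0 S [-206.  -153.7  -34.8] F [ 1.1 -0.8  2.8] M [-0.1   0.1   0.02] op 0.587 ff 25.0
lift t 6.8 S [-206.5 -152.9   94.3] F [ 0.1  0.6 -3.4] M [-0.09  0.09 -0.  ] op 0.588 ff 25.0
over t 7.63 S [-71.5  -1.3  89.3] F [-0.2 -1.3 -2.5] M [-0.1   0.12  0.01] op 0.586 ff 25.0
```

View pics/apron_over.png

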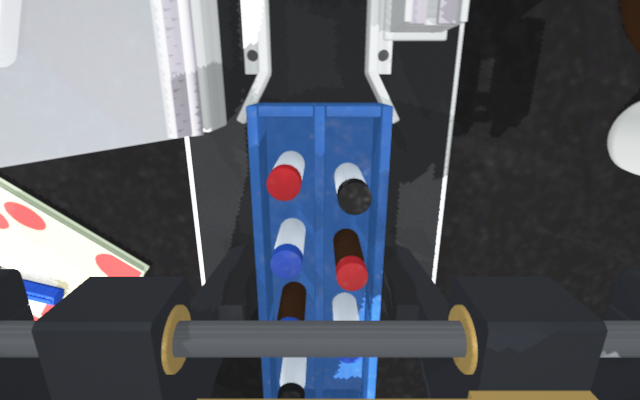

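The rack is held straight, and its leading end (248–390, row 105) is centred on the flares (240–398). Now I lower it, release it and push from behind.

```bash
python3 - <<'E'
from h import *
ctrl.move_linear(W(-71,0,26),speed=.15);st("near")
print(ctrl.move_linear(W(-71,0,17.5),speed=.04,f_stop=4));st("down")
ctrl.gripper_to(.8);st("rel")
ctrl.move_linear(W(-71,0,75),speed=.25)
ctrl.gripper_to(.17)
ctrl.move_linear(W(-172,0,75),speed=.25)
ctrl.move_linear(W(-172,0,20),speed=.2);st("behind")
print(ctrl.move_linear(W(-95,0,20),speed=.08,f_stop=12));st("push1")
print(ctrl.move_linear(W(-78,0,20),speed=.03,f_stop=12));st("push2")
img,c=wrist("pushed")
E
```

```text
near t 8.26 S [-71.3  -1.3  26.4] F [ 0.4 -0.6 -2.3] M [-0.09  0.11 -0.01] op 0.584 ff 25.0
True
down t 8.53 S [-70.   -0.9  18.8] F [ 1.5 -0.1  3.4] M [-0.01  0.13 -0.01] op 0.589 ff 25.0
rel t 9.0 S [-71.1  -0.2  17.5] F [-1.1  1.2  0.7] M [-0.01  0.15  0.  ] op 0.799 ff 0.0
behind t 11.28 S [-1.711e+02  1.000e-01  1.980e+01] F [0.  0.2 0.2] M [-0.05  0.11  0.01] op 0.171 ff 0.0
False
push1 t 12.39 S [-95.   -0.1  20.1] F [ 1.  -0.4 -0.8] M [-0.07  0.17 -0.02] op 0.17 ff 0.0
True
push2 t 12.82 S [-86.7   0.2  19.5] F [-0.5 -0.7  0.2] M [-0.    0.09  0.01] op 0.168 ff 0.0
```

View pics/pushed.png

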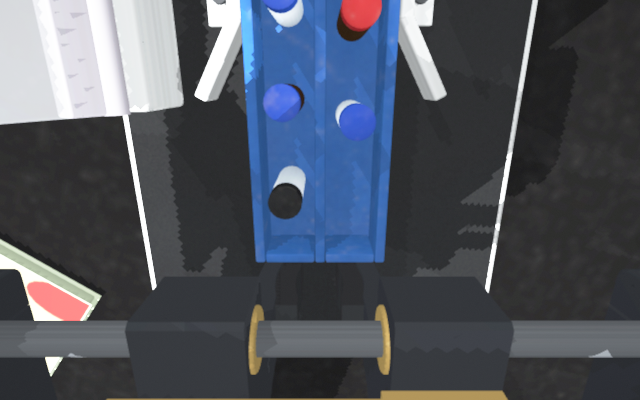

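The rack is straight between the flares (front tips at row 98), with its trailing end at row 262. I'll push again to confirm it's against the stop.

```bash
python3 - <<'E'
from h import *
print(ctrl.move_linear(W(-76,0,20),speed=.03,f_stop=16));st("push3")
ctrl.hold(.2);st("held")
img,c=wrist()
for uv,z in(((320,262),24),((206,99),16),((436,98),16)):print(S(onplane(c,uv,.054+z/1000)))
E
```

```text
True
push3 t 13.19 S [-86.7   0.5  19. ] F [-0.4  0.3  0.1] M [-0.09  0.13  0.01] op 0.168 ff 0.0
held t 13.39 S [-86.8   0.8  18.8] F [-0.3  0.7 -0.4] M [-0.04  0.12 -0.06] op 0.171 ff 0.0
[-75.2101812    0.33299578  24.        ]
[-12.07858996  42.19547885  16.        ]
[-12.03153153 -42.37066131  16.        ]
```

The rack is home: both pushes stopped at the same place and its trailing end is at −75 mm. Next is the panel.

```bash
python3 - <<'E'
from h import *
ctrl.move_linear(W(-105,0,22),speed=.15)
ctrl.move_linear(W(-105,0,120),speed=.3)
ctrl.gripper_to(0.0)
q=down(YAW-np.pi/2)
ctrl.movep(W(-30,120,250),q)
ctrl.movep(W(5,162,250),q);ctrl.move_linear(W(5,162,155),speed=.2);st("left of panel")
for th in(1.95,1.75,1.57,1.4,1.2,1.0,.8,.6):
    s,c=np.sin(th),np.cos(th)
    if th>=1.57:y,z=62-134*c,43+134*s-20
    else:y,z=62-114*c+3*s,43+114*s+3*c
    r=ctrl.move_linear(W(5,y+17,z+14),speed=.15,f_stop=20);o=st(f"{th} {r}")
    if r:break
else:
    ctrl.move_linear(W(5,0,200),speed=.2);ctrl.hold(.5);st()
E
```

```text
left of panel t 16.32 S [  4.9 160.4 155.7] F [ 0.4 -0.1 -0.3] M [-0.05  0.08  0.07] op 0.005 ff 0.0
1.95 False t 16.69 S [  5.5 127.8 162.7] F [0.1 0.4 0.5] M [-0.05  0.14  0.01] op 0.006 ff 0.0
1.75 False t 17.02 S [  5.1 102.9 169. ] F [-0.7 -0.1 -0.3] M [-0.04  0.15  0.04] op 0.005 ff 0.0
1.57 False t 17.32 S [  4.9  78.9 170.8] F [ 0.1  0.2 -0.3] M [-0.07  0.14  0.01] op 0.006 ff 0.0
1.4 False t 17.58 S [  4.8  62.7 169.7] F [-0.7  0.3  0.8] M [-0.07  0.13  0.03] op 0.007 ff 0.0
1.2 False t 17.88 S [  4.7  40.4 164.2] F [-0.8 -0.  -0.7] M [-0.04  0.09 -0.01] op 0.005 ff 0.0
1.0 False t 18.18 S [  4.7  20.  154.4] F [0.2 0.4 0.6] M [-0.06  0.08  0.  ] op 0.003 ff 0.0
0.8 False t 18.48 S [  4.7   1.9 140.7] F [ 0.9 -0.   0.3] M [-0.05  0.14  0.03] op 0.003 ff 0.0
0.6 False t 18.78 S [  4.6 -13.2 123.6] F [0.6 0.3 0.9] M [-0.06  0.07  0.04] op 0.005 ff 0.0
 t 19.82 S [ 4.900e+00 -1.000e-01  1.997e+02] F [-0.2  0.2  0.4] M [-0.02  0.1   0.01] op 0.006 ff 0.0
```

```bash
python3 - <<'E'
from h import *
q=down(YAW+np.pi/2)
ctrl.movep(W(50,-50,190),q);st()
img,c=wrist("stud");pickle.dump((img,c),open("stud.pkl","wb"))
hsv=cv2.cvtColor(img,cv2.COLOR_RGB2HSV);m=cv2.inRange(hsv,(0,130,60),(8,255,255))|cv2.inRange(hsv,(172,130,60),(180,255,255))
for k in cv2.findContours(m,0,2)[0]:
    if cv2.contourArea(k)>150:
        print(cv2.minAreaRect(k));b=cv2.boxPoints(cv2.minAreaRect(k))
        P=np.array([S(onplane(c,p,.138)) for p in b]);print(P.round(1),P.mean(0).round(1))
print("expected px of wing",proj(c,W(50,-55,75)))
E
```

```text
t 21.98 S [ 49.9 -49.9 189.9] F [-0.3  0.1 -0.3] M [ 0.11  0.04 -0.04] op 0.007 ff 0.0
((311.5, 197.0), (48.0, 13.0), 90.0)
[[ 29.4 -59.6  84. ]
 [ 29.4 -50.6  84. ]
 [ 65.3 -50.6  84. ]
 [ 65.3 -60.1  84. ]] [ 47.3 -55.2  84. ]
((623.2500610351562, 15.249967575073242), (33.23401641845703, 19.798988342285156), 45.0)
[[-72.  124.3  84. ]
 [-79.6 130.9  84. ]
 [-66.8 148.7  84. ]
 [-58.9 142.1  84. ]] [-69.3 136.5  84. ]
expected px of wing [312.09179997 197.2741302 ]
```

View pics/stud.png

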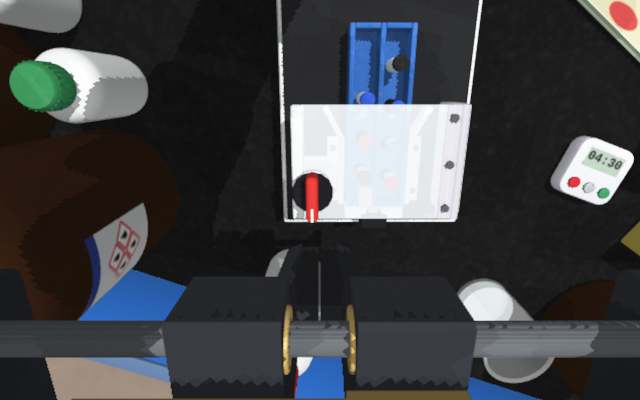

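The panel is shut over the rack, and the wing is at (311,197), where it was predicted. From the first views, the wash bottle's bent spout reaches to about (120,−82) in shaker coordinates. A vertical gripper would hit it at the end of the turn, so I'll lean the tool away (towards −x, turning to +y) during the turn.

```bash
cat >> h.py <<'E'
def lean(phi,al,sg=1):
    """phi clockwise turn from tool y along shaker +y; leaning to -x at phi=0"""
    a=YAW-phi; L=-np.array([np.cos(a),np.sin(a),0]);y=sg*np.array([-np.sin(a),np.cos(a),0])
    b=np.cos(al)*np.array([0,0,1])+np.sin(al)*L;z=-b;x=np.cross(y,z)
    return R.from_matrix(np.c_[x,y,z]).as_quat(),b
def tcp(P,b,d=9): return P+b*d/1000
E
python3 - <<'E'
from h import *
for sg in(1,-1):
  for ph in(0,45,90):
    q,b=lean(np.radians(ph),np.radians(22),sg);s=ctrl.ik(tcp(W(50,-55,65),b),q);print(sg,ph,None if s is None else np.round(s,2))
q,b=lean(0,np.radians(22))
ctrl.gripper_to(.45)
ctrl.movep(tcp(W(50,-55,75),b,49),q);st("above")
print(ctrl.move_linear(tcp(W(50,-55,75),b),q,speed=.1,f_stop=6));st("at wing")
ctrl.gripper_to(0,f_grip=25);st("gripped")
wrist("grip")
E
```

```text
1 0 [-0.3   0.85 -0.3   1.82  0.43  0.16  1.59]
1 45 [-0.74  0.85  0.2   1.84  0.33  0.13  0.72]
1 90 [-0.9   0.94  0.35  1.62  0.18  0.55  0.04]
-1 0 [-0.46  0.84 -0.02  1.82 -0.84  0.19 -0.35]
-1 45 [-0.87  0.89  0.43  1.85 -0.88  0.18 -1.26]
-1 90 [-0.47  0.94 -0.47  1.59  1.03  0.93  2.52]
above t 23.55 S [ 32.8 -55.2 121.2] F [ 0.2 -0.5  0.5] M [-0.13  0.28  0.05] op 0.451 ff 0.0
False
at wing t 24.1 S [ 46.8 -54.6  82.9] F [ 0.2 -0.8  0.4] M [-0.18  0.28 -0.02] op 0.446 ff 0.0
gripped t 24.67 S [ 46.7 -55.2  83.6] F [ 0.5 -0.5  0.6] M [-0.25  0.24 -0.02] op 0.099 ff 25.0
```

View pics/grip.png

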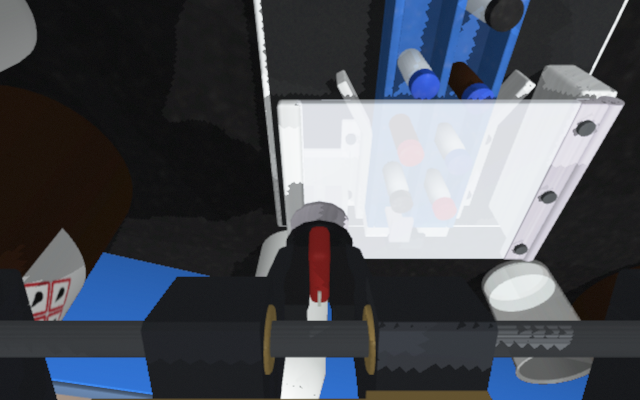

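The fingers hold the wing (318,265), and the 8.7 mm opening matches its thickness. The pale spout shows behind it at (318,300). I'll check that position before turning.

```bash
python3 - <<'E'
from h import *
im=cv2.imread("pics/grip.png")[:,:,::-1];o=ctrl.get_obs();s=ctrl.snapshot("wrist");c=cam(s,(o["eef_pos"],o["orientation"]))
for z in(.17,.19,.215):
    print(z,[S(onplane(c,uv,z)).round(0)[:2].tolist() for uv in((318,294),(318,310),(300,395))])
print("cam",S(c[2]).round(0))
g=pickle.load(open("stud.pkl","rb"))
d=pickle.load(open("s0.pkl","rb"));t=cam(d["top"])
print("top spout ray",[S(onplane(t,(293,139),z)).round(0)[:2].tolist() for z in(.17,.19,.215)],"cap",[S(onplane(t,(275,127),z)).round(0)[:2].tolist() for z in(.15,.17)])
# redo in the wrist shots: where would (122,-83,161) and (197,-87,110) project
for P in((122,-83,161),(197,-87,110)):print(proj(c,W(*P)),proj(g[1],W(*P)))
print(im[285:400:8,318].tolist())
a,_=d["top"]["img"],0;print([[tuple(a[v,u]) for u in range(284,300,3)] for v in range(128,144,3)])
E
```

```text
0.17 [[12.0, -56.0], [21.0, -56.0], [84.0, -63.0]]
0.19 [[-16.0, -56.0], [-11.0, -56.0], [32.0, -61.0]]
0.215 [[-52.0, -55.0], [-50.0, -55.0], [-33.0, -57.0]]
cam [-75. -55. 177.]
top spout ray [[133.0, -87.0], [128.0, -83.0], [122.0, -78.0]] cap [[194.0, -88.0], [188.0, -84.0]]
[249.06175896 557.21323344] [260.92883164 363.81192281]
[269.9078712  457.71260088] [271.06021079 392.9479167 ]
[[127, 31, 30], [150, 143, 137], [158, 151, 145], [199, 202, 201], [200, 203, 202], [53, 57, 59], [57, 60, 63], [57, 60, 62], [58, 61, 64], [152, 154, 155], [204, 208, 206], [213, 218, 216], [220, 223, 221], [223, 226, 225], [205, 209, 207]]
[[(np.uint8(246), np.uint8(244), np.uint8(238)), (np.uint8(192), np.uint8(193), np.uint8(182)), (np.uint8(60), np.uint8(60), np.uint8(57)), (np.uint8(30), np.uint8(23), np.uint8(22)), (np.uint8(33), np.uint8(29), np.uint8(30)), (np.uint8(31), np.uint8(32), np.uint8(25))], [(np.uint8(236), np.uint8(228), np.uint8(220)), (np.uint8(244), np.uint8(244), np.uint8(238)), (np.uint8(133), np.uint8(133), np.uint8(125)), (np.uint8(31), np.uint8(33), np.uint8(30)), (np.uin
[... 487 characters left out ...]
int8(214)), (np.uint8(218), np.uint8(219), np.uint8(206)), (np.uint8(40), np.uint8(41), np.uint8(37)), (np.uint8(34), np.uint8(33), np.uint8(34))], [(np.uint8(242), np.uint8(241), np.uint8(234)), (np.uint8(227), np.uint8(226), np.uint8(218)), (np.uint8(186), np.uint8(186), np.uint8(176)), (np.uint8(159), np.uint8(159), np.uint8(149)), (np.uint8(50), np.uint8(50), np.uint8(48)), (np.uint8(25), np.uint8(27), np.uint8(26))], [(np.uint8(226), np.uint8(226), np.uint8(218)), (np.uint8(212), np.uint8(211), np.uint8(198)), (np.uint8(176), np.uint8(176), np.uint8(165)), (np.uint8(76), np.uint8(73), np.uint8(68)), (np.uint8(30), np.uint8(27), np.uint8(26)), (np.uint8(30), np.uint8(27), np.uint8(27))]]
```

```bash
python3 - <<'E'
from h import *
al=np.radians(22);seg=np.array([W(122,-80,161)+(W(190,-86,120)-W(122,-80,161))*t for t in np.linspace(0,1,30)])
mn=9
for ph in range(0,91,5):
    q,b=lean(np.radians(ph),al);G=tcp(W(50,-55,64.5),b,4 if 0 else 14);T=R.from_quat(q).as_matrix();l=(seg-G)@T  # tool coords rel. grasp point
    d=np.c_[abs(l[:,0])-.0375,abs(l[:,1])-.0935,l[:,2]+.045];mn=min(mn,np.linalg.norm(np.maximum(d,0),axis=1).min())
print("clearance",mn)
if mn<.008: raise SystemExit
q,b=lean(0,al)
print(ctrl.move_linear(tcp(W(50,-55,64),b),speed=.03,f_stop=25));st("pressed")
z=64
for ph in range(15,91,15):
    q,b=lean(np.radians(ph),al)
    r=ctrl.move_linear(tcp(W(50,-55,z),b),q,speed=.03,f_stop=30);st(f"{ph} {r}")
    if r:break
E
```

```text
clearance 0.018553859263185504
False
pressed t 25.28 S [ 47.2 -55.2  73.3] F [-1.6 -3.1  9.2] M [-0.16  0.29  0.02] op 0.102 ff 25.0
15 False t 25.69 S [ 47.3 -54.5  73.3] F [-1.  -3.1  9.3] M [-0.28  0.14 -0.07] op 0.1 ff 25.0
30 False t 26.1 S [ 47.5 -53.9  73.3] F [-1.9 -2.4  9.6] M [-0.41  0.18 -0.13] op 0.103 ff 25.0
45 False t 26.51 S [ 47.9 -53.4  73.3] F [-2.6 -2.6  9.1] M [-0.43  0.09 -0.2 ] op 0.1 ff 25.0
60 False t 26.92 S [ 48.5 -53.   73.3] F [-2.2 -2.1  9.8] M [-0.52  0.09 -0.18] op 0.097 ff 25.0
75 False t 27.32 S [ 49.1 -52.9  73.3] F [-2.  -2.3  9.1] M [-0.61  0.18 -0.24] op 0.103 ff 25.0
90 False t 27.73 S [ 49.7 -52.8  73.3] F [-2.  -1.9  8.8] M [-0.61  0.23 -0.22] op 0.099 ff 25.0
```

```bash
python3 - <<'E'
from h import *
al=np.radians(22)
q,b=lean(np.radians(93),al);print(ctrl.move_linear(tcp(W(50,-55,64),b),q,speed=.02,f_stop=30));st("93")
q,b=lean(np.radians(90),al);ctrl.move_linear(tcp(W(50,-55,64),b),q,speed=.03)
ctrl.gripper_to(.5);st("open")
ctrl.move_linear(tcp(W(50,-55,65),b,65),speed=.15);st("up")
ctrl.movep(W(15,0,210),lean(np.radians(90),0)[0]);st("view")
img,c=wrist("final");pickle.dump((img,c),open("final.pkl","wb"))
hsv=cv2.cvtColor(img,cv2.COLOR_RGB2HSV);m=cv2.inRange(hsv,(0,130,60),(8,255,255))|cv2.inRange(hsv,(172,130,60),(180,255,255))
for k in cv2.findContours(m,0,2)[0]:
    if cv2.contourArea(k)>80:
        b=cv2.boxPoints(cv2.minAreaRect(k));P=np.array([S(onplane(c,p,.13)) for p in b]);print(P.round(1).tolist(),P.mean(0).round(1))
print("wing px locked",proj(c,W(50,-55,67)),"stud up",proj(c,W(50,-55,75)))
s=ctrl.snapshot("top");cv2.imwrite("pics/top1.png",s["img"][:,:,::-1]);d=pickle.load(open("s0.pkl","rb"))["top"]["img"]
# bystander shift check: change in image patches
for n,(u,v) in dict(wash=(278,135),green=(380,140),red=(415,143),beaker=(215,198),timer=(245,265)).items():
    w=s["img"][v-16:v+16,u-16:u+16].astype(float);w0=d[v-16:v+16,u-16:u+16].astype(float);print(n,abs(w-w0).mean().round(1))
E
```

```text
False
93 t 27.98 S [ 49.9 -52.8  73.3] F [-2.6 -2.   9.1] M [-0.58  0.24  0.18] op 0.099 ff 25.5
open t 28.91 S [ 49.6 -51.3  71.8] F [-0.8 -0.  -0.3] M [ 0.19  0.35 -0.03] op 0.497 ff 0.0
up t 29.44 S [ 49.8 -30.4 125.1] F [ 0.2 -0.7 -0.7] M [0.24 0.29 0.02] op 0.499 ff 0.0
view t 29.92 S [ 14.2  -2.  210.6] F [-0.9 -0.2  0.1] M [-0.05  0.03 -0.02] op 0.5 ff 0.0
[[200.0, -81.1, 76.0], [203.9, -74.5, 76.0], [240.6, -105.4, 76.0], [236.8, -112.4, 76.0]] [220.3 -93.4  76. ]
[[42.6, -31.6, 76.0], [53.3, -31.6, 76.0], [54.7, -70.0, 76.0], [43.6, -70.0, 76.0]] [ 48.5 -50.8  76. ]
wing px locked [359.88341832 246.34372432] stud up [360.95416289 250.45693763]
wash 70.1
green 4.2
red 4.1
beaker 4.4
timer 12.8
```

```bash
python3 - <<'E'
from h import *
def wing(img,c):
    hsv=cv2.cvtColor(img,cv2.COLOR_RGB2HSV);m=cv2.inRange(hsv,(0,130,40),(8,255,255))|cv2.inRange(hsv,(172,130,40),(180,255,255))
    e=proj(c,W(50,-55,70));k=min((k for k in cv2.findContours(m,0,2)[0] if cv2.contourArea(k)>80),key=lambda k:np.hypot(*(k.reshape(-1,2).mean(0)-e)))
    M=cv2.moments(k);return np.array([M["m10"],M["m01"]])/M["m00"],cv2.minAreaRect(k)
views=[pickle.load(open("final.pkl","rb"))]
for P in((-60,0,200),(10,70,230)):
    ctrl.movep(W(*P),down(YAW+np.pi/2 if P[0]<0 else YAW));views.append(wrist(f"chk{P[0]}"))
pickle.dump(views,open("views.pkl","wb"))
rs=[]
for img,c in views:
    try:
        u,r=wing(img,c);e=[proj(c,W(50,-55,z)).round(1).tolist() for z in(67,75)];print("px",u.round(1),"locked/up",e,"rect",np.round(r[1],1),round(r[2]),"cam",S(c[2]).round(0))
        rs.append(ray(c,u))
    except ValueError: print("none")
x,e=tri(rs);print("wing centroid",S(x).round(1),np.round(e,4))
ctrl.movep((.25,.45,.3),down(YAW));st("away")
s=ctrl.snapshot("top");cv2.imwrite("pics/top2.png",s["img"][:,:,::-1]);d=pickle.load(open("s0.pkl","rb"))["top"]["img"]
for n,(u,v) in dict(wash=(278,135),green=(380,140),red=(415,143),beaker=(215,198),timer=(245,265)).items():
    f=lambda a:cv2.cvtColor(a[v-22:v+22,u-22:u+22],cv2.COLOR_RGB2GRAY).astype(np.float32)
    print(n,abs(f(s["img"])-f(d)).mean().round(1),np.round(cv2.phaseCorrelate(f(d),f(s["img"])),2))
E
```

```text
px [359.4 244.3] locked/up [[359.9, 246.3], [361.0, 250.5]] rect [42. 13.] 90 cam [ 15.  76. 343.]
px [268.5 310.4] locked/up [[255.9, 310.5], [254.3, 316.1]] rect [12.4 19.9] 14 cam [-138.    0.  332.]
px [359.5 302.7] locked/up [[359.8, 305.0], [360.7, 310.0]] rect [34. 11.] 90 cam [ 10. 148. 363.]
wing centroid [ 47.5 -46.1  75. ] [0.0031 0.0041 0.0012]
away t 33.52 S [-72.1 310.8 246.3] F [0.5 0.5 0.7] M [-0.04 -0.02  0.06] op 0.499 ff 0.0Traceback (most recent call last):
  File "<stdin>", line 21, in <module>
    return _wrapfunc(a, 'round', decimals=decimals, out=out)
    return _wrapit(obj, method, *args, **kwds)
    conv = _array_converter(obj)
ValueError: setting an array element with a sequence. The requested array has an inhomogeneous shape after 1 dimensions. The detected shape was (2,) + inhomogeneous part.
```

The wing matches the locked height in both clear views; in the third a finger hides part of it. Last, I check the bystanders.

```bash
python3 - <<'E'
from h import *
d=pickle.load(open("s0.pkl","rb"))["top"]["img"];s=cv2.imread("pics/top2.png")[:,:,::-1]
for n,(u,v) in dict(wash=(278,135),green=(380,140),red=(415,143),beaker=(215,198),timer=(245,265)).items():
    f=lambda a:cv2.cvtColor(np.ascontiguousarray(a[v-22:v+22,u-22:u+22]),cv2.COLOR_RGB2GRAY).astype(np.float32)
    sh,r=cv2.phaseCorrelate(f(d),f(s));print(n,abs(f(s)-f(d)).mean().round(1),np.round(sh,2),round(r,2))
E
```

```text
wash 3.6 [0.92 0.35] 1.0
green 2.6 [0.58 0.5 ] 1.02
red 2.3 [0.51 0.58] 1.01
beaker 2.7 [0.56 0.4 ] 1.06
timer 14.5 [0.42 0.58] 0.94
```

```bash
python3 -c "
from cell import ctrl
print(ctrl.close_job())"
```

```text
the job is handed in; nothing more can be done
None
```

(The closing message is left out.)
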